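# Clear the carton and flip the toolbox lid open

## Task

Open the grey steel toolbox in the middle of the bench so that it stays open by itself: first slide the cardboard carton that stands close behind its hinge away from it, upright, until the lid has room to lie right back, then flip the lid up and over with a fingertip so that it rests fully open, without the lid pressing on the carton. Push with the fingers only: do not pinch or lift anything, and leave the toolbox and everything else on the bench where they stand.

Things in the scene. Friction and masses are not known exactly. Their poses are not given: they have to be found in the camera images.
- toolbox: grey pressed-steel toolbox, 4.5 kg, loose on the bench: an open body 134 mm deep (x) by 280 mm long (y) by 84 mm high, closed by a hinged lid that makes it 120 mm high in all. Origin at the centre of its underside; its x axis points from the front (lip side) to the back (hinge side), y along its length, z up. Its draw latches are already undone.
- lid (a joint): lid angle about the hinge along the back top edge, rad: 0 shut, grows as the lid's front rises; it passes its balance point at about 1.25 and then falls back by itself to its stop at 1.85 (fully open); short of that it falls shut again. The lid weighs 0.45 kg and is a shallow tray 34 mm thick, hollow below, 138 mm from hinge to its front wall and 280 mm long, with bevelled front and back top edges.
- lid_hinge (a point): point on the hinge line, midway along it: 69 mm behind the toolbox's centre, 86 mm above its underside. Fully open, the lid leans back to 68 mm behind this line, and its lip then stands about 0.24 m above the bench.
- lid_lip (a point): middle of the front lower edge of the lid's pull lip: a flat tongue 6 mm thick and 130 mm long that sticks out 25 mm in front of the toolbox's front face, its underside 86 mm above the bench when shut; 159 mm from the hinge line. It moves with the lid. The space below it is free for a fingertip, down to the bench.
- lid_shell: the lid's underside and walls: skirts, inner sheet and the underside and edge of the pull lip. Origin on the hinge line, midway along it; when shut, x points to the back and z up; turns with the lid
- lid_top: the lid's outer top sheet, folded out over the top of the pull lip. Same origin and axes as the lid shell; its outer face is 34 mm above the origin when shut
- carton: closed cardboard carton, about 0.9 kg, 200 mm (x) by 160 mm (y) by 180 mm high, standing 20 to 55 mm behind the toolbox, roughly square to it. Origin at the centre of its underside, z up; its -x face looks at the toolbox. It slides on the bench; pushed above about 130 mm height it may tip.
- spray_can: bystander: upright aerosol can, 66 mm across, 186 mm high, beside the carton; origin at the centre of its foot
- tape_measure: bystander: black tape measure, 68 x 36 x 64 mm, standing on the right of the bench; origin under its centre
- tape_roll: bystander: roll of tape lying flat, 96 mm across, 48 mm high, in front of the toolbox; origin under its centre
- screwdriver: bystander: screwdriver lying in front of the toolbox, 200 mm long along its x axis
- pencil_tin: bystander: open tin of pencils and brushes, 84 mm across, tin 110 mm and pencils up to 175 mm high; origin under its centre
- nail_box: bystander: small carton of nails, 100 x 70 x 45 mm; origin under its centre
- hammer: bystander: hammer lying flat, 280 mm long along its x axis

How it is judged (in metres and radians):
On the way, in this order (a step that is already met when the one before it is completed fails the run):
1. the carton has been slid clear of the lid's swing, lid still shut ((x of carton in the frame of lid_hinge above 0.172 m or y of carton in the frame of lid_hinge above 0.215 m or y of carton in the frame of lid_hinge below -0.215 m) and angle between carton's own z axis and vertical below 0.1 rad and value of joint lid below 0.3 rad), for 0.2 s.
2. the lid has been flipped past its balance point onto its stop (value of joint lid above 1.75 rad), for 0.2 s.
At the end, for the whole second after the job is handed in: The lid lies back at rest on its stop (joint above 1.75 rad), not touching the carton; the carton stands upright and still on the bench; the toolbox stands within 40 mm of where it was (value of joint lid above 1.75 rad and velocity of joint lid between -0.1 and 0.1 rad/s and contact force between each of lid_shell, lid_top and carton below 0.2 N and angle between each of carton, toolbox's own z axis and vertical below 0.05 rad and linear speed of carton below 0.02 m/s and height (world z) of carton below 0.01 m and distance of toolbox from where it was at the start of the episode below 0.04 m).
It fails at once if the lid is pressed against the carton (more than 2 N) (contact force between any of lid_shell, lid_top and carton above 2 N).
It fails at once if the lid is pinched: fingers pressing its outer top and its underside or walls at once (contact force between the fingers and lid_top above 2 N and contact force between the fingers and lid_shell above 2 N).
It fails at once if the carton is lifted or tipped (height (world z) of carton above 0.025 m or angle between carton's own z axis and vertical above 0.3 rad).
It fails at once if the toolbox is lifted, tipped or shoved more than 40 mm (height (world z) of toolbox above 0.02 m or angle between toolbox's own z axis and vertical above 0.15 rad or distance of toolbox from where it was at the start of the episode above 0.04 m).
It fails at once if a bystander is moved more than 40 mm (distance of any of spray_can, tape_measure, tape_roll, screwdriver, pencil_tin, nail_box, hammer from where it was at the start of the episode above 0.04 m).
It also fails if it takes over 54 s, if anything falls off the work surface, if the arm or the gripper's body presses on something with over 40 N, if the wrist force passes 120 N, or if a joint passes its speed limit or range.

## Robot

A 7-joint arm with a two-finger parallel gripper is mounted at the origin on the work surface. World frame = base frame: x ahead of the robot, y to its left, z up, the work surface at z = 0. Lengths are in mm, angles in rad, forces in N, time in s.
With the tool pointing down it reaches from about 400 to 850 mm from the base axis. Payload 10.4 kg.
Tool frame: the origin (TCP) lies on the centre line of the jaws, within the pads' length; the fingertips stand 25 mm ahead of it and the grasp point (between the pads) lies 6 mm ahead of it; x points along the fingers, z is the direction in which the jaws open and shut, and the axes are right-handed (so a half turn about x gives the same grasp; the last joint's range is limited). The gripper opens to 87 mm and grips with 3 to 60 N. Pads are 19 mm wide; open, the fingers measure 117 mm over their backs; the gripper's body (75 mm by 190 mm) begins 51 mm behind the grasp point.
Start: joints at [-1.304, 0.332, -0.065, 1.46, 0.022, 1.35, -0.088], TCP at [178.587, 598.963, 247.576] pointing down, gripper open.
Joint ranges: [-2.6, 2.6], [-0.5, 2.12], [-1.47, 1.34], [0.16, 2.42], [-1.27, 4.41], [0.06, 2.06], [-2.6, 2.6]. Speed limits (rad/s): [2.22, 2.22, 2.79, 2.79, 3.14, 3.14, 3.14].

## Interface

Orientations are given as a unit quaternion [x, y, z, w].
In Python, from rig import telemetry, optics, job, finder gives the robot as it stands.
- The arm moves only by the tool servo_tool, never from a script. Its arguments are lists of equal length, an entry for each row: "hand": the opening, from 0 (shut) to 1 (fully open); "xyz": the shift along the tool's x, y, z in m, a list of three; "angular": the turn, a rotation vector about the tool's x, y, z in rad, a list of three. In form: {"hand": [hand, ...], "xyz": [[dx, dy, dz], ...], "angular": [[ax, ay, az], ...]}. A call has 1 to 20 rows; each row is the pose to reach, as a shift and turn from the pose measured when the call began, along the tool's axes at that moment; what a row does not reach only later rows make up. A row lasts 1/8 s, in which the tool goes at most 62.5 mm and 10.7 degrees, less where a joint would pass 70% of its speed; a pose out of reach is approached as far as the arm can. A call with a gripper value outside its range is refused whole. The fingers move at their own pace and stop on an object; the grip force is fixed at half the most. Time passes only in rows, so rows that repeat a pose let the fingers close. It gives the time, the measured TCP pose, the force and the opening at its end, in the units of the state.
- telemetry.sense(): the state, without advancing time (a new reading comes with each control period).
- optics.camera(name): name is "scene" or "top" or "wrist"; returns a dict with "color" (384x512x3 uint8, red, green, blue), "K" (3x3 intrinsics, pixels), "k1" (the pictures are not rectified: a ray, as slopes to the right and down, at radius r is drawn at 1 + k1 r^2 times it, then the intrinsics apply), "view" (4x4, takes a point from world to camera coordinates). Camera axes: x right, y up, looking along -z (the intrinsics and any distortion apply to the point x, -y, -z); pixel columns grow to the right and rows downward; lengths in mm; the calibration is good to about 2 mm. A picture is of the moment at which its call begins. There is no depth.
- job.finish_job(): hands the job in, once; it reports no verdict.
Trained networks look in a picture, given as the dict that the camera call returned (one of the last four; its "shot" number tells which), for a name from the list of things; names that differ only in an ending like _2 or _b are one class to them, and where a whole thing is asked for, a point or a joint stands for the part that bears it (a point fixed in the world has none). Each returns a list of dicts, best first, with "score" (0 to 1); they miss things now and then, are a little off and sometimes report something else, mostly with a low value. They report only what shows in the picture. A call takes as long as a camera call.
- finder.cut_out(picture, label): "region" (384x512 bool, what is visible of it) and "xy" ([column, row] in pixels, amid what is visible of it).
The state is a dict: "clock": time; "joint_positions": joint angles; "joint_velocities": joint speeds; "joint_torque": joint torques, N m; "ee_pos": TCP position; "eef_rot": TCP orientation; "ft_force": force on the tool from outside, world axes, zero at the start; "wrist_torque": the same for the moment, N m; "finger_gap": finger opening in mm.
Only numpy, scipy, OpenCV 4.12 (cv2) and the standard library are available. Lean on these libraries where they do the work, as an engineer would, in place of code of your own. Each camera call takes 0.05 s, during which the arm holds its last target.

## Working session

There is one attempt and no reset: what is moved stays moved. The work goes in short steps, Python scripts to look and compute and a tool call to move; the robot and the scene stay as the last step left them, time stands still between calls to the robot, and variables do not carry over. Pictures are saved under pics/ and viewed, and the job is handed in when it is done.

Besides the shell and the picture viewer there is one more tool, called after "Request:" as name(argument=value, ...) on one line, values as JSON. servo_tool: Moves the arm, as the interface text tells. Its arguments: {"type":"object","properties":{"hand":{"type":"array"},"xyz":{"type":"array"},"angular":{"type":"array"}},"required":["hand","xyz","angular"]}

```bash
mkdir -p pics; ls; python3 - <<'E'
from rig import telemetry, optics
import cv2
print(telemetry.sense())
for n in ["scene","top","wrist"]:
    p=optics.camera(n); cv2.imwrite(f"pics/{n}0.png",p["color"][:,:,::-1]); print(n,p["K"].tolist(),p["k1"],p["view"].round(3).tolist())
E
```

```text
pics
{'clock': 0.0, 'joint_positions': array([-1.30358069,  0.33286135, -0.06470055,  1.4609387 ,  0.02164536,
        1.34987603, -0.08854388]), 'joint_velocities': array([ 1.62695856e-03, -1.32420257e-03, -1.01833851e-03,  3.36055211e-04,
       -7.60904290e-04, -1.58857784e-03, -2.93259244e-05]), 'joint_torque': array([-8.23793471e-04, -6.23247743e+01,  2.42443057e-02, -3.89911187e+01,
       -6.14231313e-02,  3.94871633e-02,  1.08576608e-04]), 'ee_pos': array([178.52883088, 598.60204153, 246.76174637]), 'eef_rot': array([-0.42287799,  0.5673319 ,  0.42223275,  0.56659353]), 'ft_force': array([-0.85065904, -0.4070527 ,  0.27138692]), 'wrist_torque': array([ 0.01625621, -0.02861594,  0.00635337]), 'finger_gap': 86.8921596269941}
scene [[456.17028442965216, 0.0, 261.46989059528914], [0.0, 456.17028442965216, 186.88804547467254], [0.0, 0.0, 1.0]] -0.16836749104853888 [[-0.619, 0.785, -0.001, 320.44], [-0.544, -0.428, 0.722, 257.453], [0.566, 0.448, 0.692, -1839.342], [0.0, 0.0, 0.0, 1.0]]
top [[449.71991853062013, 0.0, 258.7519872151551], [0.0, 449.71991853062013, 188.55981989693547], [0.0, 0.0, 1.0]] 0.012748231120588573 [[0.116, -0.993, 0.003, -19.471], [0.964, 0.114, 0.239, -588.365], [-0.238, -0.025, 0.971, -1250.306], [0.0, 0.0, 0.0, 1.0]]
wrist [[270.48671026324763, 0.0, 259.7787121440989], [0.0, 270.48671026324763, 194.37442425684776], [0.0, 0.0, 1.0]] 0.015109809351063442 [[0.286, 0.958, -0.001, -624.187], [-0.925, 0.276, -0.26, 31.424], [-0.249, 0.075, 0.966, -389.57], [0.0, 0.0, 0.0, 1.0]]
```

View pics/scene0.png

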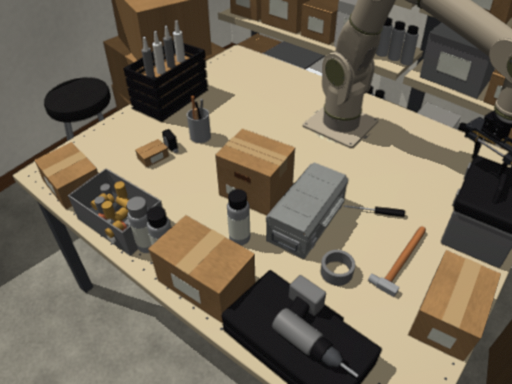

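View pics/top0.png

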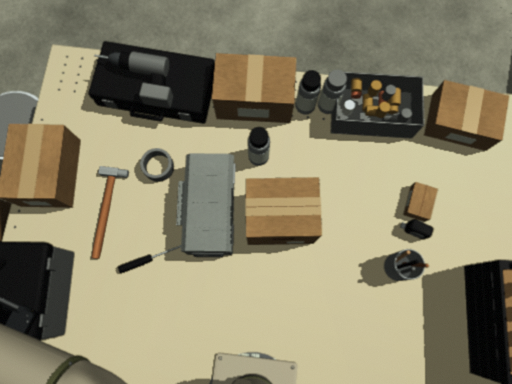

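```bash
cat > h.py <<'E'
import numpy as np, cv2
from scipy.optimize import minimize
def proj(p,X):
    X=np.atleast_2d(X); V=p["view"]; c=X@V[:3,:3].T+V[:3,3]
    s=np.c_[c[:,0]/-c[:,2], -c[:,1]/-c[:,2]]; r2=(s**2).sum(1,keepdims=True)
    s=s*(1+p["k1"]*r2); K=p["K"]; return s@K[:2,:2].T+K[:2,2]
def box(x0,x1,y0,y1,z0,z1): return np.array([[x,y,z] for x in(x0,x1) for y in(y0,y1) for z in(z0,z1)],float)
def dens(P): return P
CARTON=[box(-100,100,-80,80,0,180)]
TB=[np.r_[box(-67,67,-140,140,0,84),box(-67,69,-140,140,84,105),box(-57,59,-140,140,105,120)],box(-92,-67,-65,65,86,92)]
def place(P,q): c,s=np.cos(q[2]),np.sin(q[2]); return P@np.array([[c,s,0],[-s,c,0],[0,0,1]])+[q[0],q[1],0]
def mask(p,parts,q):
    S=4; m=np.zeros((384*S,512*S),np.uint8)
    for P in parts:
        h=cv2.convexHull(((proj(p,place(P,q))+.5)*S).astype(np.float32))
        cv2.fillConvexPoly(m,h.round().astype(int),255)
    return cv2.resize(m,(512,384),interpolation=cv2.INTER_AREA)/255.
def fit(obs,parts,q0):
    def f(q):
        q=[q[0],q[1],q[2]/100]; e=0
        for p,r in obs:
            m=mask(p,parts,q); e+=np.abs(m-r).sum()/r.sum()
        return e
    b=None
    for k in range(3):
        s=np.array([[0,0,0],[15,0,0],[0,15,0],[0,0,10]])*(1 if k==0 else .4)*(-1)**k
        x0=np.array([q0[0],q0[1],q0[2]*100]) if b is None else b.x
        b=minimize(f,x0,method="Nelder-Mead",options=dict(initial_simplex=x0+s,xatol=.1,fatol=1e-5))
    return [b.x[0],b.x[1],b.x[2]/100],b.fun
def groundpt(p,uv,z=0):
    from scipy.optimize import fsolve
    return fsolve(lambda x:(proj(p,[x[0],x[1],z])[0]-uv),[500,0])
E
python3 - <<'E'
from rig import optics,finder
from h import *
P={n:optics.camera(n) for n in("scene","top")}
im=P["top"]["color"].copy(); im2=P["scene"]["color"].copy()
for lab,parts in(("toolbox",TB),("carton",CARTON)):
    R={}
    for n in P:
        r=finder.cut_out(P[n],lab); print(lab,n,[(round(d["score"],2),d["xy"],int(d["region"].sum())) for d in r[:3]]); R[n]=r
    g=groundpt(P["top"],np.array([208,204.]) if lab=="toolbox" else np.array([283,210.]),100)
    r={"toolbox":(208,204),"carton":(283,210)}[lab]
    r2={"toolbox":(308,207),"carton":(255,170)}[lab]
    obs=[]
    for n,c in(("top",r),("scene",r2)):
        d=min(R[n],key=lambda d:np.hypot(d["xy"][0]-c[0],d["xy"][1]-c[1])); obs.append((P[n],d["region"].astype(float)))
    for o in(obs,obs[:1],obs[1:]): print(lab,fit(o,parts,[g[0],g[1],-np.pi/2]))
    q,_=fit(obs,parts,[g[0],g[1],-np.pi/2])
    for i,n in((im,"top"),(im2,"scene")):
        m=(mask(P[n],parts,q)>.5).astype(np.uint8); cs,_=cv2.findContours(m,0,1); cv2.drawContours(i,cs,-1,(255,0,0),1)
for lab in["spray_can","tape_roll","screwdriver","hammer","pencil_tin","tape_measure","nail_box"]:
    for d in finder.cut_out(P["top"],lab)[:2]:
        print(lab,round(d["score"],2),d["xy"],groundpt(P["top"],np.array(d["xy"],float),{"spray_can":100}.get(lab,20)).round())
cv2.imwrite("pics/fit.png",np.hstack([im[90:300,150:350],im2[90:300,180:380]]).repeat(2,0).repeat(2,1)[:,:,::-1])
E
```

```text
toolbox scene [(0.87, [307.9, 211.9], 4788), (0.16, [309.4, 203.9], 3768)]
toolbox top [(0.56, [204.0, 201.3], 5439)]
toolbox ([np.float64(519.4218730892499), np.float64(185.19046457447917), np.float64(-1.458900941245882)], np.float64(0.3343435985744501))
toolbox ([np.float64(523.0586982986674), np.float64(187.7320721719982), np.float64(-1.474966897523751)], np.float64(0.03862806383814787))
toolbox ([np.float64(490.38098279764495), np.float64(179.19858048731305), np.float64(-1.4394344266724244)], np.float64(0.2414293742974897))
carton scene [(0.58, [253.0, 167.3], 4785)]
carton top [(0.95, [286.6, 211.2], 5064)]
carton ([np.float64(519.6528194586517), np.float64(-22.500836754692912), np.float64(-1.433169815973173)], np.float64(0.12834089624895503))
carton ([np.float64(519.8142834630321), np.float64(-21.31648219285845), np.float64(-1.4318207441808932)], np.float64(0.023139113465291333))
carton ([np.float64(516.9974276185145), np.float64(-26.838376869731853), np.float64(-1.4395486554154096)], np.float64(0.08861351855266662))
spray_can 0.85 [258.5, 142.1] [720.  66.]
tape_roll 0.88 [148.4, 160.5] [648. 401.]
screwdriver 0.85 [137.7, 263.5] [333. 377.]
hammer 0.64 [105.7, 200.5] [508. 507.]
pencil_tin 0.8 [405.0, 265.4] [ 419. -402.]
pencil_tin 0.24 [204.0, 204.0] [532. 210.]
tape_measure 0.87 [415.8, 227.3] [ 536. -430.]
nail_box 0.9 [416.1, 202.5] [ 612. -428.]
```

View pics/fit.png

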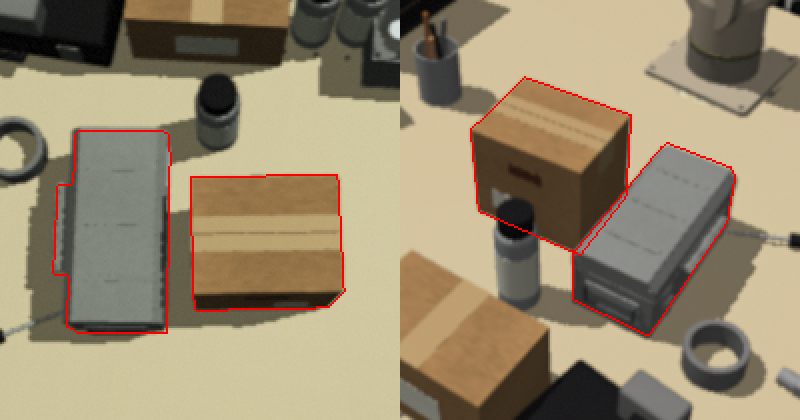

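```bash
cat >> h.py <<'E'
from scipy.spatial.transform import Rotation as Rn
T=np.array([521.,186.5,0]); TYAW=-1.47; C=np.array([519.7,-22.,0]); CYAW=-1.433
def frame(yaw,pitch,sgn=1):
    # tool pointing: horizontally along yaw, pitch = angle from straight down
    h=np.array([np.cos(yaw),np.sin(yaw),0]); x=np.sin(pitch)*h-np.cos(pitch)*np.array([0,0,1.])
    z=sgn*np.cross([0,0,1.],h); y=np.cross(z,x); return np.c_[x,y,z]
def rel(s,tip,R):
    "tip in world mm -> shift m, rotvec"
    R0=Rn.from_quat(s["eef_rot"]); tcp=np.array(tip)-25*R[:,0]
    return (R0.inv().apply(tcp-s["ee_pos"])/1000).round(4).tolist(), (R0.inv()*Rn.from_matrix(R)).as_rotvec().round(3).tolist()
def tip(s): return s["ee_pos"]+25*Rn.from_quat(s["eef_rot"]).as_matrix()[:,0]
E
python3 - <<'E'
from h import *; from rig import telemetry
s=telemetry.sense(); print(Rn.from_quat(s["eef_rot"]).as_matrix().round(3)); 
for sg in(1,-1):
    R=frame(-1.45,np.radians(25),sg); print(sg,rel(s,[440,300,270],R),rel(s,[506,94,240],R))
E
```

```text
[[ 0.    -0.958  0.286]
 [ 0.     0.286  0.958]
 [-1.     0.     0.   ]]
1 ([-0.0451, -0.3317, -0.2021], [1.141, 0.253, -0.386]) ([-0.0151, -0.4538, -0.3807], [1.141, 0.253, -0.386])
-1 ([-0.0451, -0.3317, -0.2021], [-1.945, 0.431, 0.283]) ([-0.0151, -0.4538, -0.3807], [-1.945, 0.431, 0.283])
```

Request:
servo_tool(hand=[1,1,1,1,1,1,1,1,1,1,1,1], xyz=[[-0.02,-0.06,-0.03],[-0.04,-0.12,-0.07],[-0.045,-0.18,-0.11],[-0.045,-0.24,-0.15],[-0.045,-0.3,-0.18],[-0.045,-0.332,-0.202],[-0.045,-0.332,-0.202],[-0.045,-0.332,-0.202],[-0.045,-0.332,-0.202],[-0.045,-0.332,-0.202],[-0.045,-0.332,-0.202],[-0.045,-0.332,-0.202]], angular=[[0.14,0.03,-0.05],[0.29,0.06,-0.1],[0.43,0.09,-0.15],[0.57,0.12,-0.19],[0.71,0.16,-0.24],[0.86,0.19,-0.29],[1.0,0.22,-0.34],[1.141,0.253,-0.386],[1.141,0.253,-0.386],[1.141,0.253,-0.386],[1.141,0.253,-0.386],[1.141,0.253,-0.386]])

```text
clock: 2.3
ee_pos: [439.0, 310.5, 292.9]
eef_rot: [-0.194, 0.68, -0.11, 0.698]
ft_force: [-0.6, 0.6, 0.1]
finger_gap: 87.4
```

```bash
python3 - <<'E'
from h import *; from rig import telemetry
s=telemetry.sense(); print(s["clock"],tip(s),s["joint_positions"].round(2),Rn.from_quat(s["eef_rot"]).as_matrix().round(3)); 
R=frame(-1.45,np.radians(25),1); print(rel(s,[440,300,270],R),rel(s,[507,93,230],R),rel(s,[507,93,106],R))
E
```

```text
2.3 [440.23662369 300.00862786 270.19206485] [-1.11  0.3   0.28  1.48  0.25  1.66 -0.73] [[ 0.051 -0.11   0.993]
 [-0.419  0.9    0.121]
 [-0.907 -0.422  0.   ]]
([0.0002, 0.0001, -0.0002], [0.001, 0.0, -0.001]) ([0.1265, -0.1767, 0.0412], [0.001, 0.0, -0.001]) ([0.239, -0.1244, 0.0411], [0.001, 0.0, -0.001])
```

Request:
servo_tool(hand=[1,1,1,1,1,1], xyz=[[0.03,-0.045,0.01],[0.063,-0.09,0.02],[0.095,-0.133,0.03],[0.1265,-0.1767,0.041],[0.1265,-0.1767,0.041],[0.1265,-0.1767,0.041]], angular=[[0,0,0],[0,0,0],[0,0,0],[0,0,0],[0,0,0],[0,0,0]])

```text
clock: 3.05
ee_pos: [505.4, 104.1, 252.9]
eef_rot: [-0.194, 0.68, -0.11, 0.699]
ft_force: [-0.1, 0.8, 0.3]
finger_gap: 87.1
```

```bash
python3 - <<'E'
from h import *; from rig import telemetry,optics
im=[]
for n in("wrist","scene"):
    p=optics.camera(n); i=p["color"].copy()
    for P,q in((TB,(*T[:2],TYAW)),(CARTON,(*C[:2],CYAW))):
        m=(mask(p,P,q)>.5).astype(np.uint8) if n=="scene" else None
        if m is not None:
            cs,_=cv2.findContours(m,0,1); cv2.drawContours(i,cs,-1,(255,0,0),1)
    if n=="wrist":
        for X in place(np.array([[69,y,z] for y in(-140,140) for z in (86,)]),(*T[:2],TYAW)).tolist()+place(np.array([[-100,y,180] for y in(-80,80)]),(*C[:2],CYAW)).tolist():
            u=proj(p,X)[0]; print(u); cv2.circle(i,tuple(int(a) for a in u),3,(255,0,0),1)
    im.append(i)
cv2.imwrite("pics/a.png",np.vstack(im)[:,:,::-1][:, :])
cv2.imwrite("pics/a1.png",im[0][:,:,::-1]);cv2.imwrite("pics/a2.png",im[1][:,:,::-1])
s=telemetry.sense(); print(s["clock"],tip(s)); 
R=frame(-1.45,np.radians(25),1); print(rel(s,[507,93,106],R))
E
```

```text
[142.70514407 108.69894159]
[423.04086491 114.0903568 ]
[159.69003875 203.57242314]
[353.61730879 201.17053534]
3.15 [506.71963942  94.54934509 230.17366866]
([0.1133, 0.0509, 0.0001], [0.003, 0.002, -0.002])
```

View pics/a1.png

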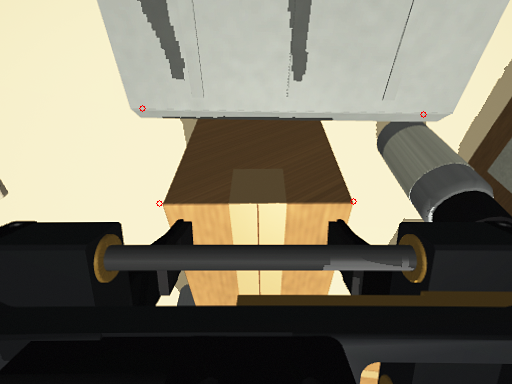

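View pics/a2.png

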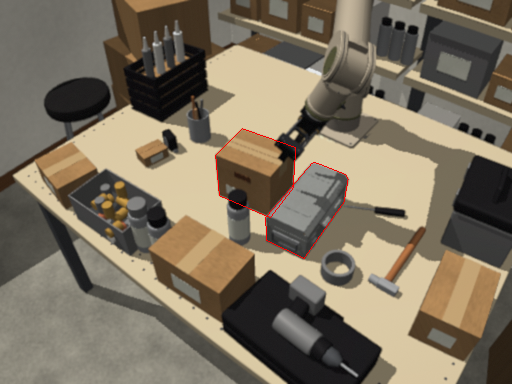

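```bash
python3 - <<'E'
from h import *; from rig import telemetry,optics
p=optics.camera("wrist")
for z in(86,100,110,120): print(z,proj(p,place(np.array([[69,y,z] for y in(-140,140)]),(*T[:2],TYAW))).round().tolist())
E
```

```text
86 [[143.0, 109.0], [423.0, 115.0]]
100 [[138.0, 115.0], [429.0, 121.0]]
110 [[134.0, 120.0], [434.0, 126.0]]
120 [[130.0, 125.0], [440.0, 131.0]]
```

Request:
servo_tool(hand=[1,1,1,1,1,1,1], xyz=[[0.025,0.011,0],[0.05,0.022,0],[0.07,0.031,0],[0.085,0.038,0],[0.1,0.045,0],[0.1133,0.051,0],[0.1133,0.051,0]], angular=[[0,0,0],[0,0,0],[0,0,0],[0,0,0],[0,0,0],[0,0,0],[0,0,0]])

```text
clock: 4.08
ee_pos: [505.2, 103.3, 127.7]
eef_rot: [-0.196, 0.68, -0.11, 0.698]
ft_force: [1.1, 0.1, 0.5]
finger_gap: 87.0
```

```bash
python3 - <<'E'
from h import *; from rig import telemetry,optics
p=optics.camera("scene"); cv2.imwrite("pics/b2.png",p["color"][90:290,180:400][:,:,::-1].repeat(3,0).repeat(3,1))
s=telemetry.sense(); print(s["clock"],tip(s),s["ft_force"])
R=frame(-1.45,np.radians(25),1); d=np.array([np.cos(CYAW),np.sin(CYAW),0])
for k in(10,20,40,60,80,95):print(k,rel(s,np.array([507,93,106])+k*d,R))
E
```

```text
4.125 [506.91347981  92.878815   105.76966143] [0.23743577 0.06196376 0.90797345]
10 ([0.004, -0.009, 0.0003], [0.003, 0.001, -0.001])
20 ([0.0082, -0.0181, 0.0004], [0.003, 0.001, -0.001])
40 ([0.0166, -0.0362, 0.0007], [0.003, 0.001, -0.001])
60 ([0.0251, -0.0544, 0.001], [0.003, 0.001, -0.001])
80 ([0.0335, -0.0725, 0.0012], [0.003, 0.001, -0.001])
95 ([0.0398, -0.0861, 0.0014], [0.003, 0.001, -0.001])
```

View pics/b2.png

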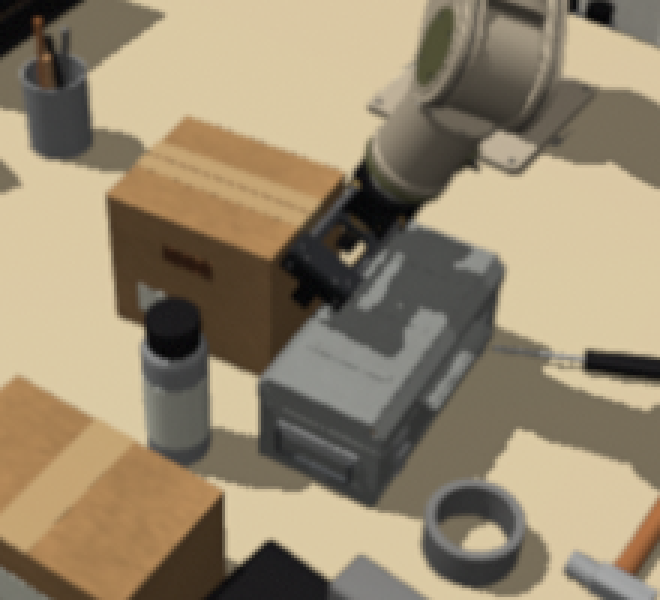

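Request:
servo_tool(hand=[1,1,1,1,1,1,1,1,1,1,1,1,1,1,1], xyz=[[0.002,-0.0045,0],[0.004,-0.009,0.0003],[0.006,-0.0135,0.0003],[0.008,-0.018,0.0004],[0.0105,-0.0225,0.0005],[0.0125,-0.027,0.0005],[0.0145,-0.0315,0.0006],[0.0166,-0.036,0.0007],[0.019,-0.041,0.0008],[0.0215,-0.0465,0.0009],[0.024,-0.052,0.001],[0.0265,-0.0575,0.001],[0.029,-0.063,0.0011],[0.0315,-0.068,0.0012],[0.0335,-0.0725,0.0012]], angular=[[0,0,0],[0,0,0],[0,0,0],[0,0,0],[0,0,0],[0,0,0],[0,0,0],[0,0,0],[0,0,0],[0,0,0],[0,0,0],[0,0,0],[0,0,0],[0,0,0],[0,0,0]])

```text
clock: 6.0
ee_pos: [517.1, 25.5, 129.1]
eef_rot: [-0.195, 0.679, -0.108, 0.699]
ft_force: [-0.8, 6.6, 0.3]
finger_gap: 86.7
```

```bash
cat > chk.py <<'E'
from h import *; from rig import telemetry,optics,finder
import sys
p=optics.camera("top"); p2=optics.camera("scene")
s=telemetry.sense(); print(s["clock"],tip(s),s["ft_force"].round(1))
for lab,parts,q0 in(("toolbox",TB,(*T[:2],TYAW)),("carton",CARTON,(C[0],C[1]-70,CYAW))):
    o=[]
    for P in(p,p2):
        r=finder.cut_out(P,lab)
        r=[d for d in r if np.hypot(*(proj(P,[[q0[0],q0[1],80]])[0]-d["xy"]))<50]
        if r: o.append((P,r[0]["region"].astype(float)))
    for oo in o: print(lab,np.round(fit([oo],parts,q0)[0],3))
cv2.imwrite(sys.argv[1],np.hstack([p["color"][90:290,120:390],p2["color"][90:290,180:400]]).repeat(2,0).repeat(2,1)[:,:800,::-1])
E
python3 chk.py pics/c.png; python3 - <<'E'
from h import *; from rig import telemetry
s=telemetry.sense()
E
```

```text
6.1 [518.46493437  14.35644698 106.45207804] [-0.1  4.4  0.9]
toolbox [571.916 180.864  -1.309]
toolbox [523.147 187.172  -1.453]
carton [529.885 -92.202  -1.448]
carton [ 523.909 -102.56    -1.312]
```

View pics/c.png

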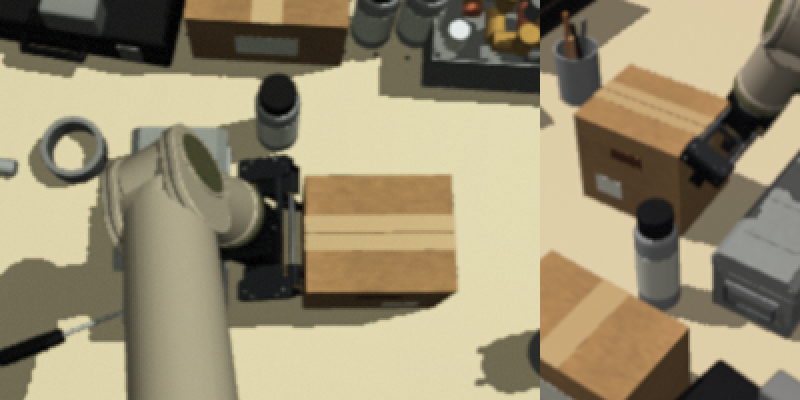

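```bash
python3 - <<'E'
from h import *; from rig import telemetry
s=telemetry.sense(); R=frame(-1.45,np.radians(25),1)
print(rel(s,tip(s)+[-1,14,0],R),rel(s,[515,60,265],R))
R=frame(TYAW,np.radians(55),1)
print(rel(s,[505,380,265],R))
E
```

```text
([-0.0059, 0.0127, 0.0008], [0.003, 0.002, -0.001]) ([-0.1632, -0.0253, 0.0025], [0.003, 0.002, -0.001])
([-0.2941, 0.2763, 0.0328], [0.018, 0.016, -0.525])
```

Request:
servo_tool(hand=[1,1,1,0.5,0,0,0,0,0,0,0,0,0,0,0,0,0], xyz=[[-0.006,0.0127,0],[-0.006,0.0127,0],[-0.04,0.003,0],[-0.085,-0.007,0],[-0.13,-0.017,0.002],[-0.163,-0.025,0.002],[-0.163,-0.025,0.002],[-0.18,0.015,0.007],[-0.197,0.06,0.012],[-0.217,0.105,0.016],[-0.238,0.15,0.02],[-0.256,0.19,0.025],[-0.275,0.235,0.03],[-0.294,0.276,0.033],[-0.294,0.276,0.033],[-0.294,0.276,0.033],[-0.294,0.276,0.033]], angular=[[0,0,0],[0,0,0],[0,0,0],[0,0,0],[0,0,0],[0,0,0],[0,0,0],[0,0,-0.08],[0,0,-0.16],[0,0,-0.24],[0.01,0,-0.32],[0.01,0.01,-0.4],[0.015,0.01,-0.46],[0.018,0.016,-0.525],[0.018,0.016,-0.525],[0.018,0.016,-0.525],[0.018,0.016,-0.525]])

```text
clock: 8.43
ee_pos: [503.8, 398.5, 280.5]
eef_rot: [-0.357, 0.61, -0.295, 0.643]
ft_force: [0.6, 0.4, 0.1]
finger_gap: 0.1
```

```bash
python3 chk.py pics/d.png; python3 - <<'E'
from h import *; from rig import telemetry
s=telemetry.sense(); print(s["joint_positions"].round(2), Rn.from_quat(s["eef_rot"]).as_matrix().round(3))
E
```

```text
8.525 [505.65796225 378.51964215 266.38624831] [-0.7 -0.6 -0. ]
toolbox [523.971 188.017  -1.441]
toolbox [521.    186.177  -1.46 ]
carton [530.296 -93.272  -1.442]
carton [526.338 -96.51   -1.413]
[-1.18  0.87  0.37  0.92  0.43  2.05 -0.66] [[ 0.082 -0.057  0.995]
 [-0.815  0.571  0.1  ]
 [-0.574 -0.819  0.   ]]
```

View pics/d.png

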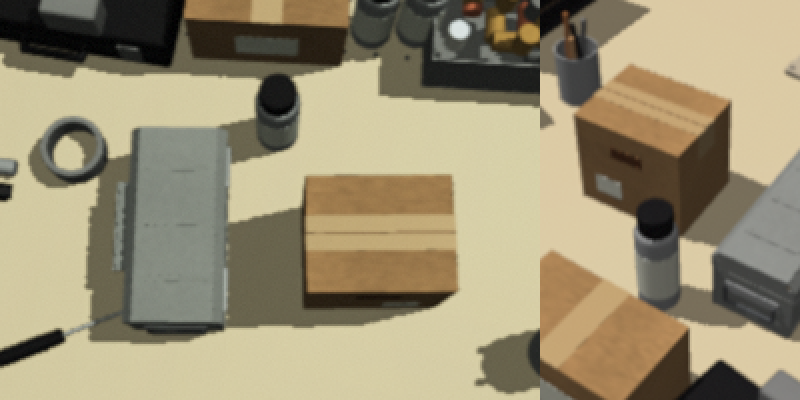

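```bash
cat >> h.py <<'E'
T=np.array([522.5,187.,0]); TYAW=-1.46
XH=np.array([np.cos(TYAW),np.sin(TYAW),0]); YH=np.array([-XH[1],XH[0],0]); H=T+69*XH+[0,0,86]
def pt(f,z,l=0): q=H-f*XH+l*YH; q[2]=z; return q
def fl(P): d=np.array(P)-H; return (-d@XH).round(1),P[2].round(1),(d@YH).round(1)
E
python3 - <<'E'
from h import *; from rig import telemetry
s=telemetry.sense(); R=frame(TYAW,np.radians(52),1)
print(fl(tip(s)),rel(s,pt(240,130),R),rel(s,pt(235,57),R))
E
```

```text
(np.float64(262.1), np.float64(265.6), np.float64(4.2)) ([0.096, 0.097, -0.0042], [-0.007, -0.008, 0.051]) ([0.142, 0.1539, -0.0042], [-0.007, -0.008, 0.051])
```

Request:
servo_tool(hand=[0,0,0,0,0,0,0], xyz=[[0.035,0.035,-0.002],[0.07,0.07,-0.004],[0.096,0.097,-0.004],[0.12,0.126,-0.004],[0.142,0.154,-0.004],[0.142,0.154,-0.004],[0.142,0.154,-0.004]], angular=[[0,0,0.02],[0,0,0.03],[-0.007,-0.008,0.051],[-0.007,-0.008,0.051],[-0.007,-0.008,0.051],[-0.007,-0.008,0.051],[-0.007,-0.008,0.051]])

```text
clock: 9.6
ee_pos: [502.7, 372.1, 74.0]
eef_rot: [-0.344, 0.617, -0.274, 0.652]
ft_force: [-0.4, 0.9, 0.4]
finger_gap: 0.7
```

```bash
python3 - <<'E'
from h import *; from rig import telemetry,optics
im=[optics.camera(n)["color"] for n in("wrist","scene")]
cv2.imwrite("pics/e.png",np.hstack([cv2.resize(im[0],(400,300)),cv2.resize(im[1][120:300,200:440],(400,300))])[:,:,::-1])
s=telemetry.sense(); a=Rn.from_quat(s["eef_rot"]).as_matrix()[:,0];print(s["clock"],fl(tip(s)),s["joint_positions"].round(2),a.round(3),np.degrees(np.arccos(-a[2])),s["ft_force"].round(1))
R=frame(TYAW,np.radians(52),1)
print(rel(s,pt(153,57),R))
E
```

```text
9.7 (np.float64(235.7), np.float64(58.9), np.float64(1.0)) [-1.16  0.96  0.31  1.17  0.35  1.71 -0.85] [ 0.088 -0.782 -0.617] 51.91034872431191 [0.1 0.5 0.3]
([0.0663, -0.0495, -0.001], [-0.001, 0.001, -0.002])
```

View pics/e.png

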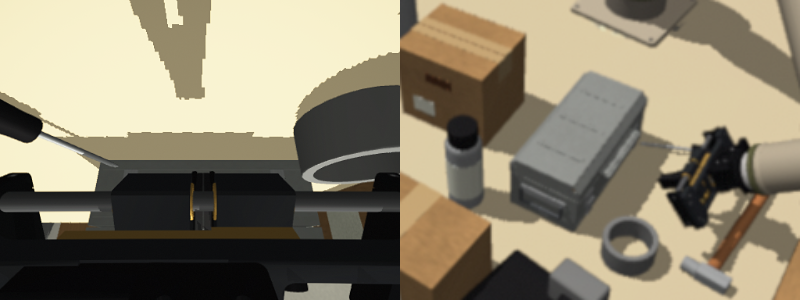

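Request:
servo_tool(hand=[0,0,0,0,0,0,0], xyz=[[0.015,-0.011,0],[0.03,-0.0225,0],[0.045,-0.034,-0.001],[0.053,-0.0395,-0.001],[0.06,-0.0445,-0.001],[0.066,-0.0495,-0.001],[0.066,-0.0495,-0.001]], angular=[[0,0,0],[0,0,0],[0,0,0],[0,0,0],[0,0,0],[0,0,0],[0,0,0]])

```text
clock: 10.58
ee_pos: [511.1, 290.0, 72.8]
eef_rot: [-0.344, 0.617, -0.274, 0.653]
ft_force: [0.3, 0.1, 0.1]
finger_gap: 0.6
```

```bash
python3 - <<'E'
from h import *; from rig import telemetry,optics
im=[optics.camera(n)["color"] for n in("top","scene")]
cv2.imwrite("pics/f.png",np.hstack([cv2.resize(im[0][120:300,100:340],(400,300)),cv2.resize(im[1][120:300,200:440],(400,300))])[:,:,::-1])
s=telemetry.sense(); print(s["clock"],fl(tip(s)),s["joint_positions"].round(2),s["ft_force"].round(1))
R=frame(TYAW,np.radians(52),1)
r=153
for th in np.arange(0,1.61,.1):
    # upper corner on arc r=147, corner offset (-6.2,7.9)
    f=147*np.cos(th)+6.2; z=86+147*np.sin(th)-7.9
    print(round(th,2),rel(s,pt(f,z),R))
E
```

```text
10.675 (np.float64(153.7), np.float64(57.1), np.float64(-0.0)) [-1.13  0.85  0.33  1.39  0.39  1.58 -0.84] [0.2 0.3 0.4]
0.0 ([-0.0126, -0.0168, 0.0001], [-0.001, 0.002, -0.002])
0.1 ([-0.021, -0.0288, 0.0001], [-0.001, 0.002, -0.002])
0.2 ([-0.0283, -0.0416, 0.0001], [-0.001, 0.002, -0.002])
0.3 ([-0.0342, -0.055, 0.0002], [-0.001, 0.002, -0.002])
0.4 ([-0.0388, -0.069, 0.0002], [-0.001, 0.002, -0.002])
0.5 ([-0.0419, -0.0834, 0.0002], [-0.001, 0.002, -0.002])
0.6 ([-0.0436, -0.098, 0.0002], [-0.001, 0.002, -0.002])
0.7 ([-0.0438, -0.1127, 0.0002], [-0.001, 0.002, -0.002])
0.8 ([-0.0426, -0.1273, 0.0003], [-0.001, 0.002, -0.002])
0.9 ([-0.0399, -0.1417, 0.0003], [-0.001, 0.002, -0.002])
1.0 ([-0.0357, -0.1558, 0.0003], [-0.001, 0.002, -0.002])
1.1 ([-0.0302, -0.1695, 0.0003], [-0.001, 0.002, -0.002])
1.2 ([-0.0234, -0.1825, 0.0003], [-0.001, 0.002, -0.002])
1.3 ([-0.0153, -0.1947, 0.0003], [-0.001, 0.002, -0.002])
1.4 ([-0.006, -0.2061, 0.0003], [-0.001, 0.002, -0.002])
1.5 ([0.0044, -0.2165, 0.0003], [-0.001, 0.002, -0.002])
1.6 ([0.0158, -0.2258, 0.0003], [-0.001, 0.002, -0.002])
```

View pics/f.png

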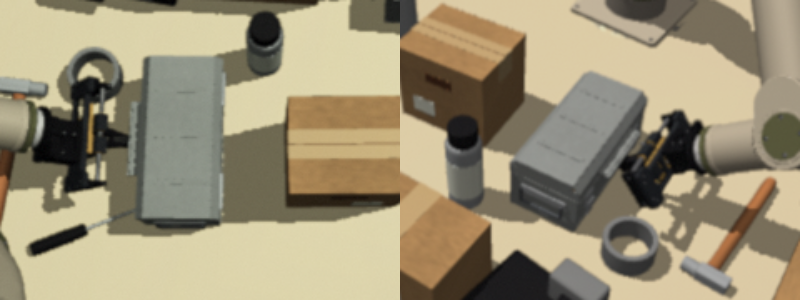

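Request:
servo_tool(hand=[0,0,0,0,0,0,0], xyz=[[-0.006,-0.008,0],[-0.0126,-0.0168,0],[-0.017,-0.023,0],[-0.021,-0.029,0],[-0.0245,-0.035,0],[-0.0285,-0.042,0],[-0.034,-0.055,0]], angular=[[0,0,0],[0,0,0],[0,0,0],[0,0,0],[0,0,0],[0,0,0],[0,0,0]])

```text
clock: 11.55
ee_pos: [511.4, 283.4, 137.2]
eef_rot: [-0.344, 0.617, -0.274, 0.652]
ft_force: [0.4, -0.1, -1.6]
finger_gap: 0.6
```

```bash
cat > lift.py <<'E'
from h import *; from rig import telemetry,optics
import sys
im=[optics.camera(n)["color"] for n in("top","scene")]
cv2.imwrite(sys.argv[1],np.hstack([cv2.resize(im[0][120:300,100:340],(400,300)),cv2.resize(im[1][120:300,200:440],(400,300))])[:,:,::-1])
s=telemetry.sense(); print(s["clock"],fl(tip(s)),s["joint_positions"].round(2),s["ft_force"].round(1))
R=frame(TYAW,np.radians(52),1)
for th in np.arange(float(sys.argv[2]),1.61,.1):
    f=147*np.cos(th)+6.2; z=86+147*np.sin(th)-7.9
    print(round(th,2),rel(s,pt(f,z),R))
E
python3 lift.py pics/g.png .3
```

```text
11.65 (np.float64(146.2), np.float64(123.2), np.float64(0.4)) [-1.14  0.76  0.35  1.39  0.42  1.65 -0.79] [ 0.4  1.1 -1.2]
0.3 ([0.0007, 0.0016, -0.0004], [-0.003, 0.002, -0.003])
0.4 ([-0.0038, -0.0123, -0.0003], [-0.003, 0.002, -0.003])
0.5 ([-0.007, -0.0267, -0.0003], [-0.003, 0.002, -0.003])
0.6 ([-0.0087, -0.0413, -0.0002], [-0.003, 0.002, -0.003])
0.7 ([-0.0089, -0.056, -0.0002], [-0.003, 0.002, -0.003])
0.8 ([-0.0077, -0.0706, -0.0001], [-0.003, 0.002, -0.003])
0.9 ([-0.005, -0.085, -0.0001], [-0.003, 0.002, -0.003])
1.0 ([-0.0009, -0.0992, -0.0001], [-0.003, 0.002, -0.003])
1.1 ([0.0046, -0.1128, -0.0], [-0.003, 0.002, -0.003])
1.2 ([0.0114, -0.1258, -0.0], [-0.003, 0.002, -0.003])
1.3 ([0.0195, -0.138, 0.0], [-0.003, 0.002, -0.003])
1.4 ([0.0288, -0.1494, 0.0], [-0.003, 0.002, -0.003])
1.5 ([0.0392, -0.1598, 0.0], [-0.003, 0.002, -0.003])
1.6 ([0.0506, -0.1692, 0.0], [-0.003, 0.002, -0.003])
```

View pics/g.png

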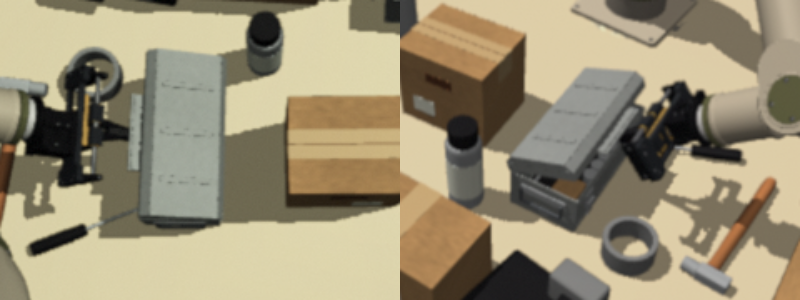

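Request:
servo_tool(hand=[0,0,0,0,0,0,0,0,0,0,0,0], xyz=[[-0.0038,-0.0123,0],[-0.0055,-0.0195,0],[-0.007,-0.0267,0],[-0.008,-0.034,0],[-0.0087,-0.0413,0],[-0.0088,-0.0486,0],[-0.0089,-0.056,0],[-0.0083,-0.0633,0],[-0.0077,-0.0706,0],[-0.005,-0.085,0],[-0.0009,-0.099,0],[-0.0009,-0.099,0]], angular=[[0,0,0],[0,0,0],[0,0,0],[0,0,0],[0,0,0],[0,0,0],[0,0,0],[0,0,0],[0,0,0],[0,0,0],[0,0,0],[0,0,0]])

```text
clock: 13.15
ee_pos: [519.1, 221.8, 218.4]
eef_rot: [-0.342, 0.617, -0.275, 0.654]
ft_force: [0.1, 1.2, 0.2]
finger_gap: 0.6
```

```bash
python3 lift.py pics/h.png 1.0
```

```text
13.25 (np.float64(85.8), np.float64(201.8), np.float64(0.1)) [-1.12  0.6   0.39  1.47  0.49  1.68 -0.71] [ 0.9  1.3 -0. ]
1.0 ([0.0001, -0.0001, -0.0001], [-0.003, 0.002, -0.003])
1.1 ([0.0056, -0.0137, -0.0], [-0.003, 0.002, -0.003])
1.2 ([0.0124, -0.0267, -0.0], [-0.003, 0.002, -0.003])
1.3 ([0.0205, -0.039, 0.0], [-0.003, 0.002, -0.003])
1.4 ([0.0298, -0.0504, 0.0], [-0.003, 0.002, -0.003])
1.5 ([0.0402, -0.0608, 0.0], [-0.003, 0.002, -0.003])
1.6 ([0.0515, -0.0701, 0.0], [-0.003, 0.002, -0.003])
```

View pics/h.png

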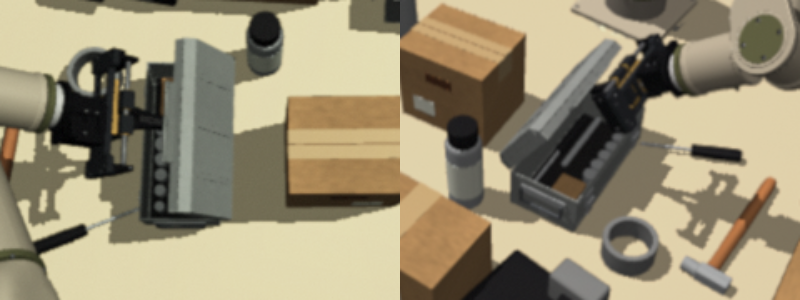

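Request:
servo_tool(hand=[0,0,0,0,0,0,0,0,0,0,0,0,0,0,0], xyz=[[0.0028,-0.0068,0],[0.0056,-0.0137,0],[0.009,-0.0202,0],[0.0124,-0.0267,0],[0.0165,-0.033,0],[0.0205,-0.039,0],[0.025,-0.0447,0],[0.03,-0.0504,0],[0.035,-0.0556,0],[0.04,-0.0608,0],[0.0515,-0.07,0],[0.0515,-0.07,0],[0.0515,-0.07,0],[0.0515,-0.07,0],[0.0515,-0.07,0]], angular=[[0,0,0],[0,0,0],[0,0,0],[0,0,0],[0,0,0],[0,0,0],[0,0,0],[0,0,0],[0,0,0],[0,0,0],[0,0,0],[0,0,0],[0,0,0],[0,0,0],[0,0,0]])

```text
clock: 15.12
ee_pos: [527.7, 140.3, 240.3]
eef_rot: [-0.343, 0.617, -0.274, 0.653]
ft_force: [-0.3, -0.1, -0.6]
finger_gap: 0.6
```

```bash
python3 lift.py pics/i.png 1.6; python3 - <<'E'
from h import *; from rig import telemetry
s=telemetry.sense(); R=frame(TYAW,np.radians(52),1)
print(rel(s,pt(200,300),R))
E
```

```text
15.225 (np.float64(2.3), np.float64(224.8), np.float64(0.0)) [-1.07  0.48  0.44  1.6   0.56  1.61 -0.65] [-0.3  0.7 -0.2]
1.6 ([0.0002, -0.0003, 0.0], [-0.003, 0.002, -0.003])
([-0.2019, 0.0633, 0.0003], [-0.003, 0.002, -0.003])
```

View pics/i.png

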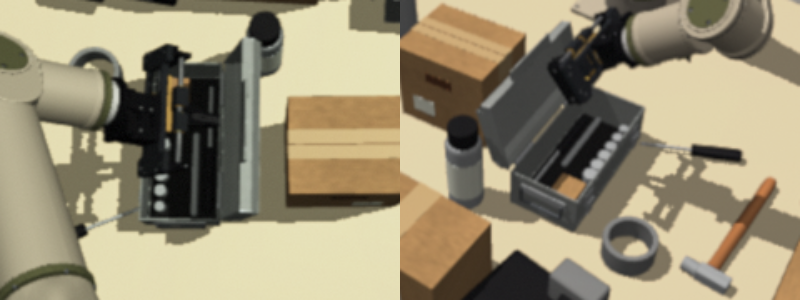

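Request:
servo_tool(hand=[0,0,0,0,0,0,0,0], xyz=[[-0.02,0.0,0],[-0.05,0.01,0],[-0.09,0.025,0],[-0.13,0.04,0],[-0.17,0.05,0],[-0.2,0.06,0],[-0.2,0.06,0],[-0.2,0.06,0]], angular=[[0,0,0],[0,0,0],[0,0,0],[0,0,0],[0,0,0],[0,0,0],[0,0,0],[0,0,0]])

```text
clock: 16.23
ee_pos: [505.9, 333.2, 316.9]
eef_rot: [-0.343, 0.617, -0.274, 0.653]
ft_force: [0.9, 0.2, -1.2]
finger_gap: 0.4
```

```bash
python3 lift.py pics/j.png 1.6; python3 - <<'E'
from h import *; from rig import optics,finder
p=optics.camera("top"); p2=optics.camera("scene")
for P in (p,p2):
    r=finder.cut_out(P,"carton")
    if r: print(np.round(fit([(P,r[0]["region"].astype(float))],CARTON,(C[0],C[1]-70,CYAW))[0],3))
# predicted lid corners at open angle
for th in(1.6,1.75,1.85):
    print(th,[proj(P,[pt(159*np.cos(th),86+159*np.sin(th),l) for l in(-65,65)]).round(1).tolist() for P in(p,p2)])
i=p2["color"].copy()
cv2.imwrite("pics/k.png",np.hstack([p["color"][120:270,170:330],i[90:240,230:390]]).repeat(2,0).repeat(2,1)[:,:,::-1])
E
```

```text
16.325 (np.float64(195.7), np.float64(301.5), np.float64(-0.2)) [-1.17  0.68  0.39  1.12  0.46  1.96 -0.63] [ 0.8 -0.3 -0.4]
1.6 ([0.1996, -0.0596, 0.0002], [-0.004, 0.001, -0.003])
[529.485 -93.363  -1.45 ]
[ 518.907 -107.671   -1.227]
1.6 [[[230.6, 215.8], [231.7, 166.0]], [[300.1, 141.6], [278.0, 166.0]]]
1.75 [[[240.1, 216.0], [240.9, 166.4]], [[293.1, 139.7], [270.8, 163.7]]]
1.85 [[[246.3, 216.3], [247.0, 166.8]], [[288.6, 139.0], [266.1, 162.8]]]
```

View pics/k.png

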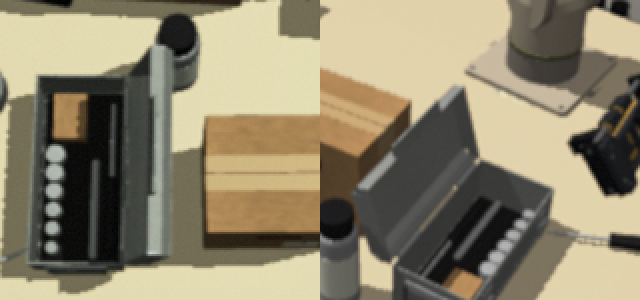

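```bash
python3 -c "
from rig import job; print(job.finish_job())"
```

```text
the job is handed in; nothing more can be done
None
```

I opened the toolbox and handed the job in. The lid lies back on its stop and the carton is well clear of it.

- **Carton:** I slid it about 71 mm away from the hinge, upright, with both open fingertips in the gap. It ended about 209 mm behind the hinge line, where 172 mm was needed.
- **Lid:** I raised it by its pull lip with the closed fingertips until it fell back by itself. I then withdrew the arm.

**Last checks:**
- The lip sits where a lid angle of 1.85 rad puts it in both the top and scene pictures.
- In the last pictures there is a visible gap between lid and carton, and the force on the tool was near zero.
- The toolbox fit after the carton push agreed with its starting position to within a few mm. I did not fit it again after opening the lid, but it looks unmoved in the pictures.
- The bystanders that show in the last pictures look undisturbed. I did not measure them again.
- The run took about 16 s of the 54 s allowed.

**Disagreement:** the scene-camera fit of the carton differed from the top-camera fit by about 18 mm and 0.2 rad. The carton was partly hidden there, so I trusted the top view. A move the size the scene view suggests would still leave the carton clear.

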